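Drive the locating pin out of the chassis plate into the catch tray

ROBOT

A 7-joint arm with a two-finger parallel gripper is mounted at the origin on the work surface. World frame = base frame: x ahead of the robot, y to its left, z up, the work surface at z = 0. Lengths are in m, angles in rad, forces in N, time in s.
With the tool pointing down it reaches from about 0.35 to 0.9 m from the base axis. Payload 8.1 kg.
Tool frame: the origin (TCP) lies midway between the tips of the shut fingers; the grasp point (between the pads) lies grasp_offset behind it (grasp_offset is the distance from the TCP to the grasp point, in m); z points along the fingers, y is the direction in which the jaws open and shut (so a half turn about z gives the same grasp; the last joint's range is limited). The gripper opens to 85 mm and grips with 20 to 120 N. Pads are 22 mm wide; open, the fingers measure 114 mm over their backs; the gripper's body (76 mm by 85 mm) begins 54 mm behind the grasp point. The pads swing forward as they close: fully open they stand 13 mm farther back than shut.
Start: joints at [-1.32, 0.434, 0.025, 1.573, -0.012, 1.134, -0.075], TCP at [0.217, 0.586, 0.231] pointing down, gripper open.
Joint ranges: [-2.62, 2.62], [-0.44, 2.09], [-1.27, 1.32], [0.08, 2.57], [-1.32, 4.46], [0.12, 2], [-2.74, 2.74]. Speed limits (rad/s): [2.22, 2.22, 3.01, 3.01, 3.14, 3.14, 3.14].

INTERFACE

Orientations are given as a unit quaternion [w, x, y, z].
In Python, from plant import * gives the robot as it stands.
- The arm moves only by the tool arm_command, never from a script. Its argument "deltas" is a list of rows, each a list of 7 numbers: the shift along the world's x, y, z in units of 25 mm (1.0 is 25 mm), then the turn, a rotation vector about the world's x, y, z in units of 5 degrees (1.0 is 5 degrees), then the opening, from 0 (shut) to 1 (fully open). A call has 1 to 10 rows; each row shifts and turns the commanded pose from where the row before left it; what a row does not reach is not made up. A row lasts 1/12 s, in which the tool goes at most 41.7 mm and 7.16 degrees, less where a joint would pass 70% of its speed; a pose out of reach is approached as far as the arm can. A call is refused whole if a number of a shift passes 1 or a number of a turn 1, either way. A call with a gripper value outside its range is refused whole. The fingers move at their own pace and stop on an object; "squeeze" is the grip in N (left out, the last holds). Time passes only in rows, so rows that do not move let the fingers close. It gives the time, the measured TCP pose, the force and the opening at its end, in the units of the state.
- read_state(): the state, without advancing time (a new reading comes with each control period).
- snapshot(name): name is "side" or "top"; returns the picture (420x560x3 uint8, red, green, blue); there is no depth.
- camera_info(name): a dict with "intrinsics" (3x3 intrinsics, pixels), "R" (3x3) and "t" (3): a world point X has camera coordinates R X + t. Camera axes: x right, y down, z forward; pixel columns grow to the right and rows downward; lengths in m; the calibration is good to about 2 mm. A picture is of the moment at which its call begins. camera_info takes no time and is no camera call.
- close_job(): hands the job in, once; it reports no verdict.
Trained networks look in the newest picture that a camera, given by its name, has taken for a name from the list of things; names that differ only in an ending like _2 or _b are one class to them, and where a whole thing is asked for, a point or a joint stands for the part that bears it (a point fixed in the world has none). Each returns a list of dicts, best first, with "conf" (0 to 1); they miss things now and then, are a little off and sometimes report something else, mostly with a low value. They report only what shows in the picture. A call takes as long as a camera call.
- search_frame(camera, query): "centre" ([column, row] in pixels, amid what is visible of it).
The state is a dict: "clock": time; "qpos": joint angles; "dq": joint speeds; "effort": joint torques, N m; "eef_pos": TCP position; "orientation": TCP orientation; "contact_force": force on the tool from outside, world axes, zero at the start; "wrist_torque": the same for the moment, N m; "finger_gap": finger opening in m.
Only numpy, scipy, OpenCV 4.12 (cv2) and the standard library are available. Lean on these libraries where they do the work, as an engineer would, in place of code of your own. Each camera call takes 0.05 s, during which the arm holds its last target.

TASK

Slide the catch tray along the table by its upright grip until its pan is under the pin hole of the raised aluminium plate, and let go. Then take the punch with the round collar from the stand, drive the pin down and out with it (never touch the pin with the gripper) so that the pin drops into the tray, and leave the punch standing in the emptied hole with its collar on the plate.

Things in the scene. Friction and masses are not known exactly. Their poses are not given: they have to be found in the camera images.
- hole (a point): Centre of the mouth of the upright 26 mm through-hole in the fixed aluminium plate's top face, 140 mm above the table; axes are the plate's, yaw within 0.2 rad. Plate 40 mm thick, reaching 45 mm from the hole to -x (towards the robot), 125 to +x, 60 either side in y; open below except two posts 100 mm beyond the hole (+x). A lens module 28 mm high stands 95 mm beyond the hole.
- pin: Bright steel pin, 24 mm across, 50 mm long; origin at its middle, z along it. Starts upright in the hole, its top 15 mm proud of the plate. Sprung pads in the hole hold it by friction: it slides down under a push of about 5 to 12 N and falls free once its top is some 20 mm below the plate's face. A spare pin like it, standing on the table behind, is not part of the job.
- tray: Loose aluminium tray, 0.35 kg, on the table left or right of the plate. Origin: underside, centre of its open pan, 100 (x) by 110 (y) mm outside, 40 mm high, walls and floor 4 mm. On the pan's -x side (to the robot) a low neck leads to an upright grip, 14 mm thick in y, 36 mm long in x, 76 mm high, centred 122 mm from the origin. Yaw within 0.2 rad.
- punch: Loose steel punch, 0.2 kg, upright in a row (along y) of 3 tools 65 mm apart in a 65 mm high stand across from the tray. Origin: underside of its round collar, on the axis, z up. Collar 48 mm across, 10 thick; round handle above, 22 mm across, 10 to 90 mm above the origin; shank below, 10 mm across, 45 mm long. Its neighbours are lower: one with a black cross bar, one dark, without collar.

How it is judged:
On the way, in this order (a step that is already met when the one before it is completed fails the run):
1. the tray's pan stands under the pin hole, at rest on the table, with the pin still in the hole (horizontal distance between tray and hole below 0.04 m and height (world z) of tray below 0.01 m and linear speed of tray below 0.02 m/s and contact force between the fingers and tray below 0.2 N and z of pin in the frame of hole above -0.02 m), for 0.2 s.
2. the punch, over the hole, pushes on the pin (contact force between punch and pin above 1 N and horizontal distance between punch and hole below 0.02 m), for 0.05 s.
At the end, for the whole second after the job is handed in: The pin lies at rest inside the tray's pan, the tray stands flat on the table (within 10 mm and 0.1 rad), and the punch stands released and at rest in the hole: within 15 mm of its centre, upright within 0.2 rad, collar no more than 10 mm above the plate (x of pin in the frame of tray between -0.046 and 0.046 m and y of pin in the frame of tray between -0.051 and 0.051 m and z of pin in the frame of tray between 0 and 0.045 m and linear speed of each of pin, punch below 0.05 m/s and height (world z) of tray below 0.01 m and angle between tray's own z axis and vertical below 0.1 rad and horizontal distance between punch and hole below 0.015 m and z of punch in the frame of hole below 0.01 m and angle between punch's own z axis and vertical below 0.2 rad); the robot touches nothing.
It fails at once if the gripper touches the pin (contact force between the fingers and pin above 0.5 N).
It also fails if it takes over 62 s, if anything falls off the work surface, if the arm or the gripper's body presses on something with over 40 N, if the wrist force passes 120 N, or if a joint passes its speed limit or range.

## Working session

There is one attempt and no reset: what is moved stays moved. The work goes in short steps, Python scripts to look and compute and a tool call to move; the robot and the scene stay as the last step left them, time stands still between calls to the robot, and variables do not carry over. Pictures are saved under pics/ and viewed, and the job is handed in when it is done.

Besides the shell and the picture viewer there is one more tool, called as a command line: name --pt "numbers of a row" for each row, then --argument value for the rest. arm_command: Moves the arm, as the interface text tells. Its arguments: {"type":"object","properties":{"deltas":{"type":"array","items":{"type":"array","items":{"type":"number"}}},"squeeze":{"type":"number"}},"required":["deltas"]}

```bash
ls; mkdir -p pics
python3 - <<'E'
from plant import *
import cv2
s=read_state(); print(s)
for n in("side","top"):
    im=snapshot(n); cv2.imwrite(f"pics/{n}0.png",im[:,:,::-1]); c=camera_info(n); print(n,c)
    for q in("hole","pin","tray","punch"):
        print(q,[( [round(v) for v in d["centre"]],round(d["conf"],2)) for d in search_frame(n,q)])
try: print(grasp_offset)
except Exception as e: print(e)
E
```

```text
pics
{'clock': 0.0, 'qpos': array([-1.31958065,  0.4351973 ,  0.02499691,  1.57411213, -0.01158022,
        1.13398305, -0.07508499]), 'dq': array([-0.00261812,  0.00219884,  0.00101624,  0.00066736,  0.00060902,
       -0.00059185, -0.00150983]), 'effort': array([ 4.48720793e-04, -6.70487452e+01,  1.02500159e+00, -3.16206980e+01,
        1.53060170e-02,  1.25291361e-02,  1.06458577e-05]), 'eef_pos': array([0.21644714, 0.58578443, 0.23053639]), 'orientation': array([-5.30056592e-05,  1.76020073e-01,  9.84386270e-01, -7.75809526e-04]), 'contact_force': array([-0.65112247,  0.61237551, -0.11166834]), 'wrist_torque': array([ 0.00089765,  0.02452082, -0.01740207]), 'finger_gap': 0.08507253911571676}
side {'intrinsics': array([[392.24871369,   0.        , 284.01313338],
       [  0.        , 392.24871369, 211.53192055],
       [  0.        ,   0.        ,   1.        ]]), 'R': array([[ 0.9504939 , -0.31066723, -0.00687129],
       [-0.2225134 , -0.66501711, -0.71290955],
       [ 0.21690811,  0.67914514, -0.70122233]]), 't': array([-0.55885686,  0.20743   ,  0.73480243])}
hole [([320, 212], 0.88)]
pin [([302, 204], 0.6)]
tray [([236, 168], 0.88)]
punch []
top {'intrinsics': array([[392.73821196,   0.        , 274.62355919],
       [  0.        , 392.73821196, 206.50142087],
       [  0.        ,   0.        ,   1.        ]]), 'R': array([[ 0.01863998, -0.99935896,  0.0305649 ],
       [-0.99693248, -0.02090152, -0.07542384],
       [ 0.07601434, -0.02906525, -0.99668301]]), 't': array([-0.01589816,  0.5813813 ,  0.9803655 ])}
hole [([282, 167], 0.66)]
pin []
tray [([159, 210], 0.88)]
punch [([392, 209], 0.95)]
0.0187
```

View pics/side0.png

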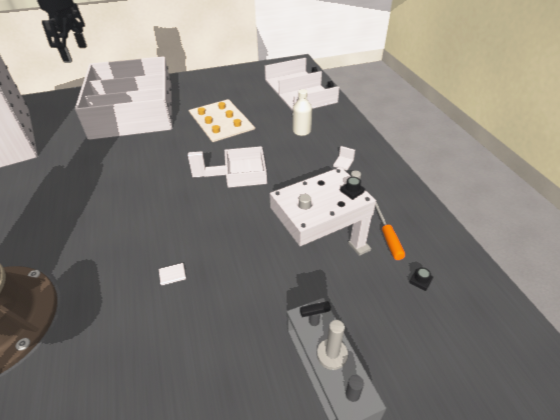

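View pics/top0.png

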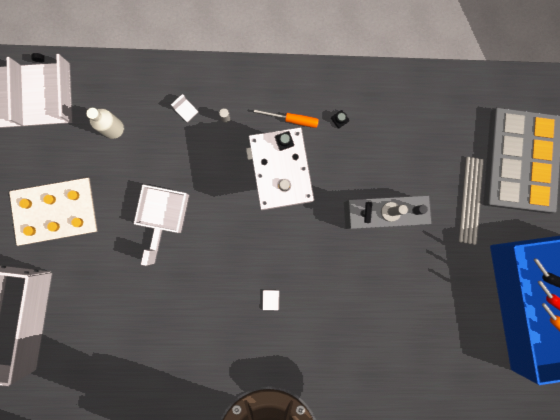

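The side view shows the tray (pan about 245,166, grip about 197,163), the pin (305,202) and the stand with the punch handle in the middle (336,330). In the top view the pin is at 285,184, the pan at 162,209, the grip at 150,257 and the punch collar at 391,211. I'll zoom in for exact pixels.

Run:
```python
import cv2
t=cv2.imread("pics/top0.png"); s=cv2.imread("pics/side0.png")
def crop(im,x0,y0,x1,y1,k,n): cv2.imwrite(f"pics/{n}.png",cv2.resize(im[y0:y1,x0:x1],None,fx=k,fy=k,interpolation=cv2.INTER_CUBIC))
crop(t,120,170,320,290,4,"t1")
crop(t,240,110,440,250,4,"t2")
crop(s,180,130,380,260,4,"s1")
crop(s,260,280,400,420,4,"s2")
```

```text
(no output)
```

View pics/t1.png

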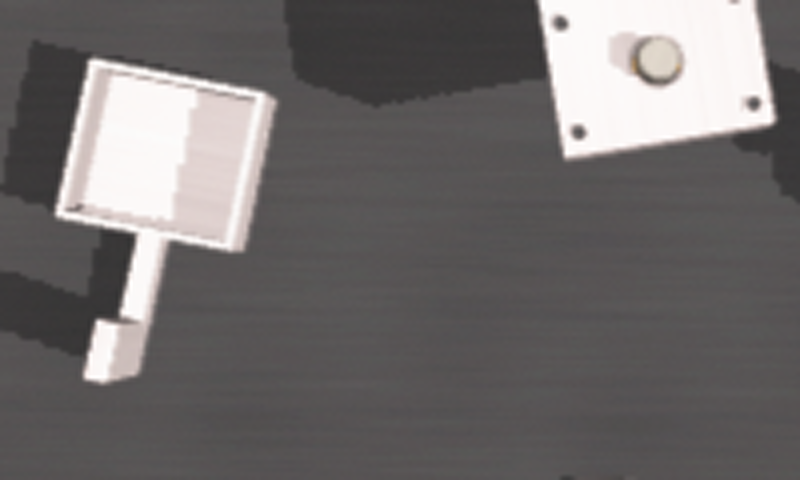

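View pics/t2.png

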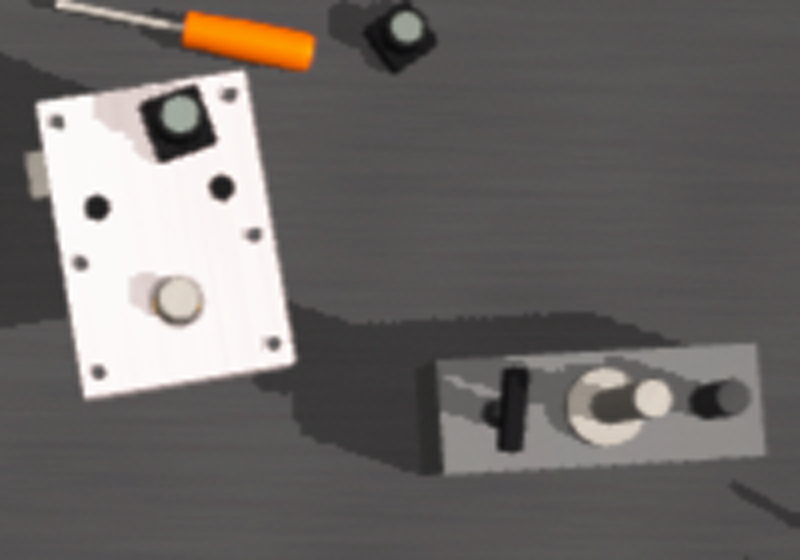

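View pics/s1.png

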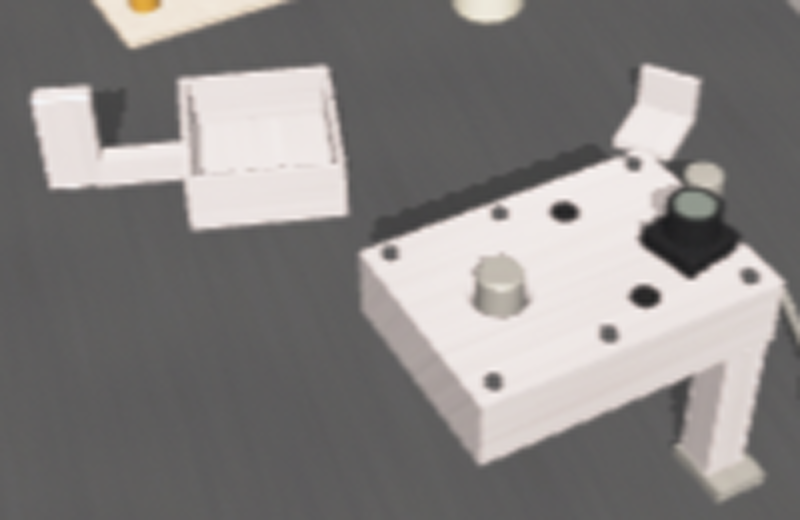

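View pics/s2.png

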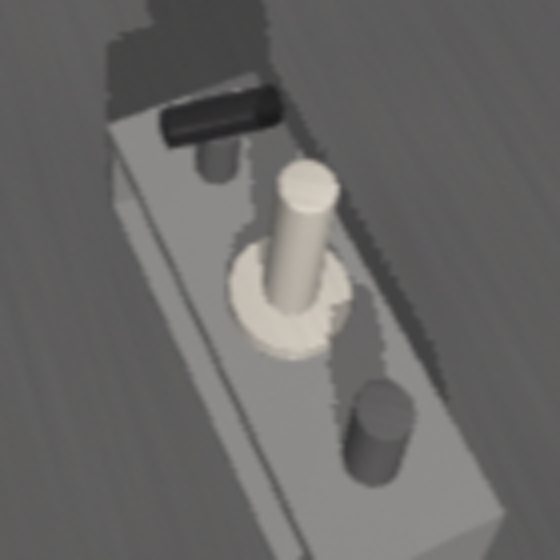

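```bash
cat > h.py <<'E'
import numpy as np
from plant import camera_info
OFF=dict(t1=("top",120,170),t2=("top",240,110),s1=("side",180,130),s2=("side",260,280))
def ray(cam,u,v):
    c=camera_info(cam);d=c["R"].T@np.linalg.inv(c["intrinsics"])@np.array([u,v,1.]);return -c["R"].T@c["t"],d
def at(cam,u,v,z):
    o,d=ray(cam,u,v);return o+d*(z-o[2])/d[2]
def cr(n,u,v,z):
    c,x,y=OFF[n];return at(c,(u+.5)/4-.5+x,(v+.5)/4-.5+y,z)
E
python3 - <<'E'
from h import *
p=lambda l,*a:print(l,cr(*a).round(4))
p("pin","t2",179,299,.155);p("pin","t1",659,59,.155);p("pin s","s1",500,270,.155)
for q in[(37,101),(246,71),(297,361),(85,398)]:p("plate","t2",*q,.14)
p("plate s","s1",361,255,.14);p("plate s","s1",481,403,.14);p("plate s","s1",783,283,.14)
for q in[(92,59),(275,96),(241,251),(57,214)]:p("rim","t1",*q,.04)
for q in[(275,96),(241,251)]:p("bottom","t1",*q,.0)
for q in[(180,80),(329,68),(343,168),(186,180)]:p("rim s","s1",*q,.04)
p("grip","t1",101,351,.076); p("grip s","s1",62,92,.076)
p("handle","t2",653,399,.155);p("collar","t2",605,407,.075)
p("handle s","s2",308,185,.155);p("collar s","s2",291,292,.075)
p("standA","t2",437,362,.065);p("standB","t2",757,345,.065);p("bar","t2",513,410,.1)
E
```

```text
pin [ 0.6213 -0.0213  0.155 ]
pin [ 0.6213 -0.0213  0.155 ]
pin s [ 0.6233 -0.0216  0.155 ]
plate [0.735  0.0608 0.14  ]
plate [ 0.7557 -0.0583  0.14  ]
plate [ 0.5895 -0.0895  0.14  ]
plate [0.566  0.0299 0.14  ]
plate s [0.568  0.0259 0.14  ]
plate s [ 0.5906 -0.0868  0.14  ]
plate s [ 0.7562 -0.0587  0.14  ]
rim [0.6286 0.3262 0.04  ]
rim [0.6079 0.2121 0.04  ]
rim [0.5111 0.2297 0.04  ]
rim [0.5317 0.3434 0.04  ]
bottom [0.6121 0.2198 0.    ]
bottom [0.5113 0.238  0.    ]
rim s [0.5319 0.3412 0.04  ]
rim s [0.6306 0.3224 0.04  ]
rim s [0.6095 0.2159 0.04  ]
rim s [0.5134 0.2356 0.04  ]
grip [0.4502 0.3023 0.076 ]
grip s [0.4523 0.3014 0.076 ]
handle [ 0.571  -0.2873  0.155 ]
collar [ 0.5716 -0.2865  0.075 ]
handle s [ 0.5729 -0.2889  0.155 ]
collar s [ 0.5728 -0.2899  0.075 ]
standA [ 0.5979 -0.1856  0.065 ]
standB [ 0.6127 -0.385   0.065 ]
bar [ 0.5669 -0.2233  0.1   ]
```

Hole is about (0.622, -0.0215) with plate yaw 0.18. Tray origin is about (0.571, 0.280) with yaw -0.178, so the grip is at (0.451, 0.302). The punch is at (0.572, -0.288). First I move above the grip.

arm_command --pt "0.9 -1 0 0 0 0.2 1" --pt "0.9 -1 0 0 0 0.2 1" --pt "0.9 -1 0 0 0 0.2 1" --pt "0.9 -1 0 0 0 0.2 1" --pt "0.9 -1 0 0 0 0.2 1" --pt "0.9 -1 0 0 0 0.2 1" --pt "0.9 -1 0 0 0 0.2 1" --pt "0.9 -1 0 0 0 0.2 1" --pt "0.9 -1 0 0 0 0.2 1" --pt "0.9 -1 0 0 0 0.2 1"

```text
clock: 1.33
eef_pos: [0.4425, 0.3349, 0.2316]
orientation: [0.0, 0.089, 0.996, 0.0]
contact_force: [-0.1, -0.1, -0.5]
finger_gap: 0.0854
```

arm_command --pt "0.4 -1 -0.5 0 0 0 1" --pt "0 -0.35 -1 0 0 0 1" --pt "0 0 -1 0 0 0 1" --pt "0 0 -1 0 0 0 1" --pt "0 0 0 0 0 0 1" --pt "0 0 0 0 0 0 1"

```text
clock: 1.83
eef_pos: [0.451, 0.3022, 0.1434]
orientation: [-0.001, 0.09, 0.996, -0.001]
contact_force: [0.2, 0.2, 0.6]
finger_gap: 0.085
```

Run:
```python
from plant import *
import cv2
s=read_state(); print(s["eef_pos"],s["orientation"],s["qpos"].round(2))
for n in("side","top"):
    im=snapshot(n)[:,:,::-1]
    im=im[90:240,120:320] if n=="side" else im[150:300,90:290]
    cv2.imwrite(f"pics/{n}1.png",cv2.resize(im,None,fx=4,fy=4,interpolation=cv2.INTER_CUBIC))
```

```text
[0.45096383 0.30215675 0.14338761] [-8.82823393e-04  8.95333959e-02  9.95983091e-01 -8.20546255e-04] [-0.76  0.4   0.09  1.89 -0.05  0.87  0.75]
```

View pics/side1.png

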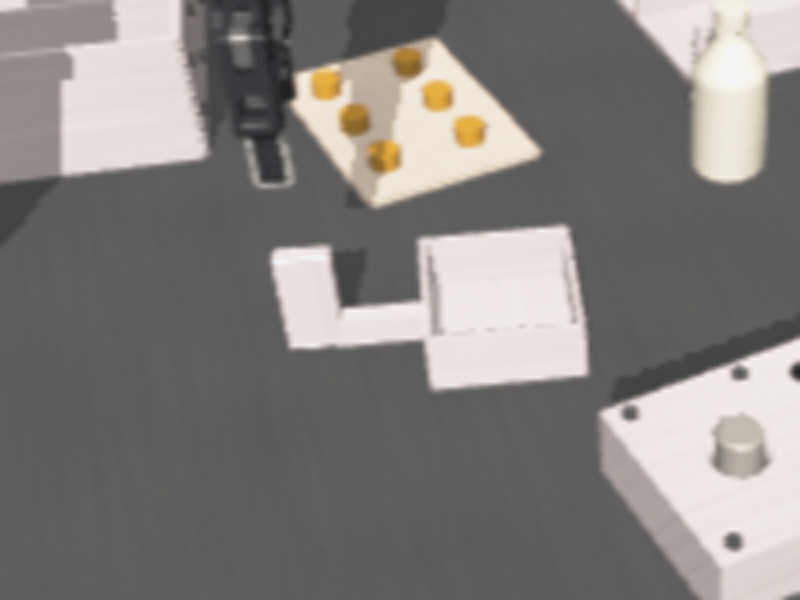

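View pics/top1.png

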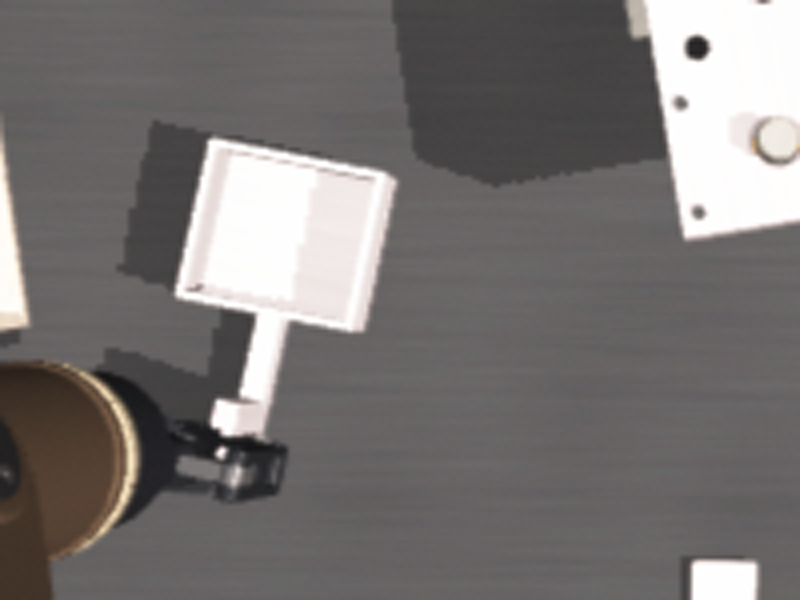

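Only the near finger shows (side crop about 270,170; top crop about 255,470). The arm's upper part hides the other one, and the grip is clear of both. Descending to about z 0.038 and closing.

arm_command --pt "0 0 -1 0 0 0 1" --pt "0 0 -1 0 0 0 1" --pt "0 0 -1 0 0 0 1" --pt "0 0 -0.8 0 0 0 1" --pt "0 0 -0.4 0 0 0 1" --pt "0 0 0 0 0 0 1" --pt "0 0 0 0 0 0 1" --squeeze 30

```text
clock: 2.52
eef_pos: [0.4522, 0.3032, 0.0399]
orientation: [0.0, 0.089, 0.996, 0.0]
contact_force: [0.1, 0.2, -0.2]
finger_gap: 0.0854
```

arm_command --pt "0 0 0 0 0 0 0" --pt "0 0 0 0 0 0 0" --pt "0 0 0 0 0 0 0" --pt "0 0 0 0 0 0 0" --pt "0 0 0 0 0 0 0" --pt "0 0 0 0 0 0 0" --pt "0 0 0 0 0 0 0" --pt "0 0 0 0 0 0 0"

```text
clock: 3.18
eef_pos: [0.4516, 0.3026, 0.039]
orientation: [0.0, 0.09, 0.996, 0.0]
contact_force: [-1.6, -1.5, 3.6]
finger_gap: 0.0135
```

arm_command --pt "0.1 -0.4 0 0 0 0.2 0" --pt "0.1 -0.7 0 0 0 0.2 0" --pt "0.1 -0.7 0 0 0 0.2 0" --pt "0.1 -0.7 0 0 0 0.2 0" --pt "0.1 -0.7 0 0 0 0.2 0" --pt "0.1 -0.7 0 0 0 0.2 0" --pt "0.1 -0.7 0 0 0 0.2 0" --pt "0.1 -0.7 0 0 0 0.2 0" --pt "0.1 -0.7 0 0 0 0.2 0" --pt "0.1 -0.7 0 0 0 0.2 0"

```text
clock: 4.02
eef_pos: [0.477, 0.1352, 0.0391]
orientation: [0.0, 0.001, 1.0, 0.001]
contact_force: [-0.5, 2.4, 2.1]
finger_gap: 0.0136
```

arm_command --pt "0.1 -0.7 0 0 0 0.2 0" --pt "0.1 -0.7 0 0 0 0.2 0" --pt "0.1 -0.7 0 0 0 0.2 0" --pt "0.1 -0.7 0 0 0 0.2 0" --pt "0.1 -0.7 0 0 0 0.2 0" --pt "0.1 -0.7 0 0 0 0.2 0" --pt "0.1 -0.7 0 0 0 0.2 0" --pt "0.1 -0.7 0 0 0 0.2 0" --pt "0.1 -0.7 0 0 0 0.2 0" --pt "0.1 -0.7 0 0 0 0.2 0"

```text
clock: 4.85
eef_pos: [0.502, -0.04, 0.039]
orientation: [0.0, -0.086, 0.996, 0.0]
contact_force: [-0.8, 3.1, 2.7]
finger_gap: 0.0135
```

arm_command --pt "0 -0.1 0 0 0 0 0" --pt "0 0 0 0 0 0 0" --pt "0 0 0 0 0 0 0"

```text
clock: 5.1
eef_pos: [0.5018, -0.0425, 0.039]
orientation: [0.0, -0.084, 0.996, -0.0]
contact_force: [0.2, -3.4, 3.5]
finger_gap: 0.0138
```

Run:
```python
from plant import *
import cv2
s=read_state(); print(s["eef_pos"],s["orientation"],s["qpos"].round(2),s["contact_force"])
for n in("side","top"):
    im=snapshot(n)[:,:,::-1]
    im=im[130:280,200:400] if n=="side" else im[130:280,200:400]
    cv2.imwrite(f"pics/{n}2.png",cv2.resize(im,None,fx=4,fy=4,interpolation=cv2.INTER_CUBIC))
```

```text
[ 0.5018416  -0.04248154  0.03896994] [ 3.31959990e-04 -8.39204736e-02  9.96472393e-01 -1.14007628e-04] [ 0.02  0.5  -0.05  2.06  0.04  0.58  1.67] [ 0.17865477 -3.36185606  3.49933416]
```

View pics/side2.png

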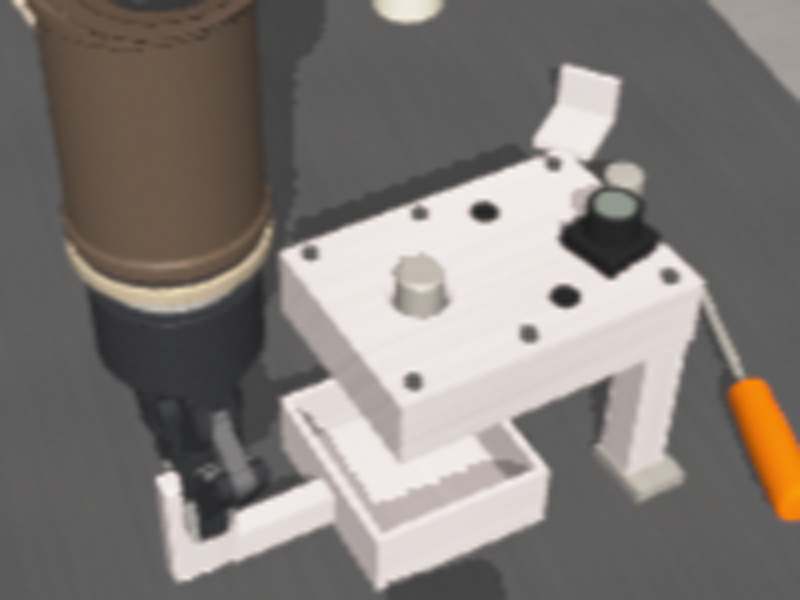

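View pics/top2.png

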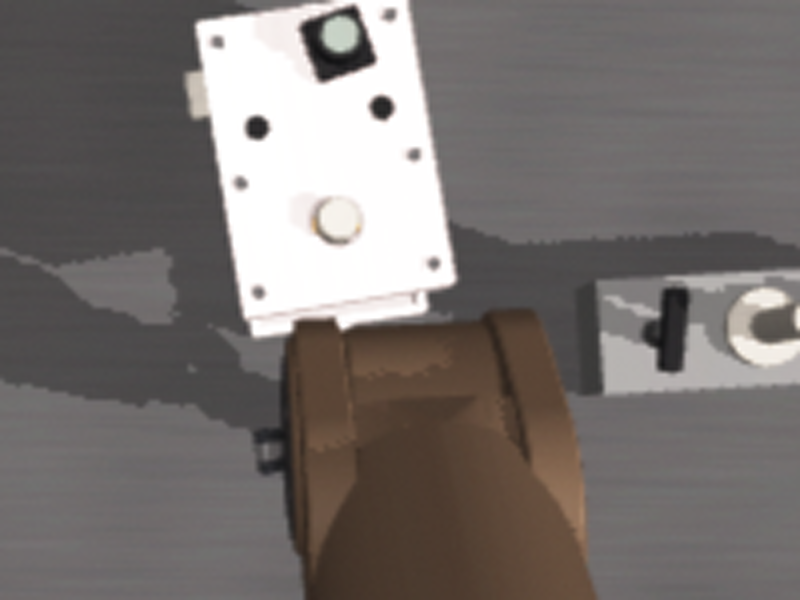

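The pan shows under the plate (side crop: rim corners about 547,470, 375,540 and 282,405). I check those against the hole, then open the fingers.

Run:
```python
from h import *
P=[at("side",200+(u+.5)/4-.5,130+(v+.5)/4-.5,.04) for u,v in[(547,470),(375,540),(282,405)]]
print(np.round(P,4),"centre",((P[0]+P[2])/2).round(4))
```

```text
[[ 0.6793 -0.0685  0.04  ]
 [ 0.5806 -0.0832  0.04  ]
 [ 0.5629  0.0183  0.04  ]] centre [ 0.6211 -0.0251  0.04  ]
```

arm_command --pt "0 0 0 0 0 0 1" --pt "0 0 0 0 0 0 1" --pt "0 0 0 0 0 0 1" --pt "0 0 0 0 0 0 1" --pt "0 0 0 0 0 0 1" --pt "0 0 0 0 0 0 1" --pt "0 0 0 0 0 0 1" --pt "0 0 0 0 0 0 1"

```text
clock: 5.87
eef_pos: [0.5015, -0.0425, 0.0388]
orientation: [-0.0, -0.085, 0.996, 0.0]
contact_force: [-0.5, -0.7, -0.5]
finger_gap: 0.0851
```

The tray centre estimate from the rim corners is (0.621, -0.025), within 5 mm of the hole. Next I go straight up, then over the punch with the jaws turned along x.

arm_command --pt "0 0 0.5 0 0 0 1" --pt "0 0 1 0 0 0 1" --pt "0 0 1 0 0 0 1" --pt "0 0 1 0 0 0 1" --pt "0 0 1 0 0 0 1" --pt "0 0 1 0 0 0 1" --pt "0 0 1 0 0 0 1" --pt "0 0 1 0 0 0 1" --pt "0 0 0.5 0 0 0 1" --pt "0 0 0 0 0 0 1"

```text
clock: 6.7
eef_pos: [0.5031, -0.0425, 0.2419]
orientation: [0.003, -0.085, 0.996, -0.0]
contact_force: [0.3, -0.1, 0.7]
finger_gap: 0.0852
```

arm_command --pt "0 -0.5 0 0 0 -1 1" --pt "0 -0.5 0 0 0 -1 1" --pt "0 -0.5 0 0 0 -1 1" --pt "0 -0.5 0 0 0 -1 1" --pt "0.2 -0.5 0 0 0 -1 1" --pt "0.2 -0.5 0 0 0 -1 1" --pt "0.2 -0.5 0 0 0 -1 1" --pt "0.2 -0.5 0 0 0 -1 1" --pt "0.2 -0.5 0 0 0 -1 1" --pt "0.2 -0.5 0 0 0 -1 1"

```text
clock: 7.53
eef_pos: [0.5312, -0.168, 0.2378]
orientation: [-0.001, 0.346, 0.938, -0.0]
contact_force: [0.4, -0.4, 0.8]
finger_gap: 0.0849
```

arm_command --pt "0.2 -0.6 0 0 0 -1 1" --pt "0.2 -0.6 0 0 0 -1 1" --pt "0.2 -0.6 0 0 0 -1 1" --pt "0.2 -0.6 0 0 0 -1 1" --pt "0.2 -0.6 0 0 0 -1 1" --pt "0.2 -0.6 0 0 0 -1 1" --pt "0.2 -0.6 0 0 0 -1 1" --pt "0.2 -0.6 0 0 0 -1 1" --pt "0 0 0 0 0 0 1" --pt "0 0 0 0 0 0 1"

```text
clock: 8.37
eef_pos: [0.571, -0.288, 0.2376]
orientation: [-0.001, 0.645, 0.764, -0.001]
contact_force: [-0.1, 0.2, -0.1]
finger_gap: 0.0854
```

Run:
```python
from plant import *
import cv2
s=read_state(); print(s["eef_pos"],s["orientation"],s["qpos"].round(2))
im=snapshot("side")[:,:,::-1]; cv2.imwrite("pics/side3.png",im)
im=snapshot("top")[:,:,::-1]; cv2.imwrite("pics/top3.png",im)
```

```text
[ 0.57101254 -0.28797312  0.23759039] [-6.69755378e-04  6.44706394e-01  7.64429789e-01 -5.61135696e-04] [ 0.15  0.46  0.34  1.54 -0.16  1.16  0.7 ]
```

View pics/side3.png

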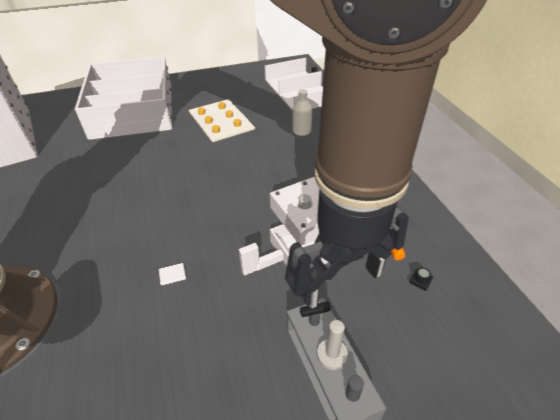

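View pics/top3.png

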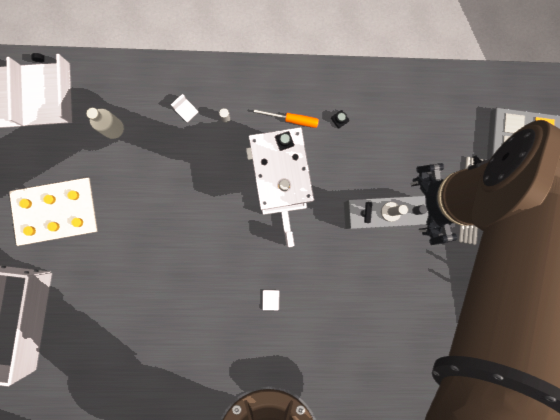

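The tray grip stands in front of the plate in both views (top 290,235), so the tray stayed put. The open fingers straddle the punch in x. Descending to z 0.11 and closing on the handle.

arm_command --pt "0 0 -0.6 0 0 0 1" --pt "0 0 -1 0 0 0 1" --pt "0 0 -1 0 0 0 1" --pt "0 0 -1 0 0 0 1" --pt "0 0 -1 0 0 0 1" --pt "0 0 -0.5 0 0 0 1" --pt "0 0 0 0 0 0 1" --pt "0 0 0 0 0 0 1" --squeeze 60

```text
clock: 9.13
eef_pos: [0.5715, -0.2869, 0.1115]
orientation: [-0.0, 0.644, 0.765, 0.0]
contact_force: [-0.4, 0.3, 0.3]
finger_gap: 0.0855
```

arm_command --pt "0 0 0 0 0 0 0" --pt "0 0 0 0 0 0 0" --pt "0 0 0 0 0 0 0" --pt "0 0 0 0 0 0 0" --pt "0 0 0 0 0 0 0" --pt "0 0 0 0 0 0 0" --pt "0 0 0 0 0 0 0" --pt "0 0 0 0 0 0 0"

```text
clock: 9.8
eef_pos: [0.5719, -0.2876, 0.1119]
orientation: [0.0, 0.645, 0.765, 0.0]
contact_force: [-0.9, 0.9, 6.3]
finger_gap: 0.0205
```

arm_command --pt "0 0 0.4 0 0 0 0" --pt "0 0 0.8 0 0 0 0" --pt "0 0 0.8 0 0 0 0" --pt "0 0 0.8 0 0 0 0" --pt "0 0 0.8 0 0 0 0" --pt "0 0 0.8 0 0 0 0" --pt "0 0 0.8 0 0 0 0" --pt "0 0 0.8 0 0 0 0" --pt "0 0 0.6 0 0 0 0" --pt "0 0 0 0 0 0 0"

```text
clock: 10.63
eef_pos: [0.5725, -0.2883, 0.28]
orientation: [0.002, 0.645, 0.764, 0.001]
contact_force: [-0.1, -0.7, -2.4]
finger_gap: 0.0206
```

Run:
```python
from plant import *
import cv2
s=read_state(); print(s["eef_pos"],s["orientation"],s["contact_force"],s["finger_gap"])
for n in("side","top"):
    im=snapshot(n)[:,:,::-1]; cv2.imwrite(f"pics/{n}4.png",im)
    print([(d["centre"],d["conf"]) for d in search_frame(n,"punch")])
```

```text
[ 0.57254151 -0.28828103  0.27997562] [2.36028448e-03 6.44733933e-01 7.64403072e-01 7.26842194e-04] [-0.08937866 -0.71298013 -2.40194472] 0.020606995745089642
[([349.4, 287.4], 0.71)]
[([416.5, 202.3], 0.9)]
```

View pics/side4.png

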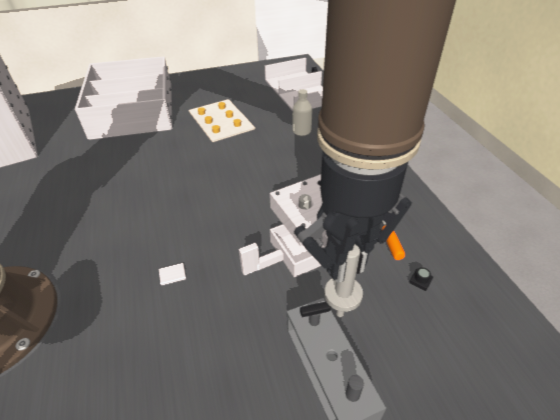

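The punch is held upright (collar at 344,293, shank below). I move it over the pin.

arm_command --pt "0.2 0.6 0 0 0 0 0" --pt "0.2 1 0 0 0 0 0" --pt "0.2 1 0 0 0 0 0" --pt "0.2 1 0 0 0 0 0" --pt "0.2 1 0 0 0 0 0" --pt "0.2 1 0 0 0 0 0" --pt "0.2 1 0 0 0 0 0" --pt "0.2 1 0 0 0 0 0" --pt "0.2 1 0 0 0 0 0" --pt "0.2 1 0 0 0 0 0"

```text
clock: 11.67
eef_pos: [0.6209, -0.0461, 0.2748]
orientation: [-0.001, 0.645, 0.764, -0.001]
contact_force: [0.9, -0.2, -2.1]
finger_gap: 0.0209
```

arm_command --pt "0 0.6 0 0 0 0 0" --pt "0 0.4 0 0 0 0 0" --pt "0 0 0 0 0 0 0" --pt "0 0 0 0 0 0 0" --pt "0 0 0 0 0 0 0"

```text
clock: 12.08
eef_pos: [0.6212, -0.0244, 0.276]
orientation: [0.0, 0.645, 0.764, -0.001]
contact_force: [0.5, -0.3, -1.5]
finger_gap: 0.0208
```

Run:
```python
from plant import *
import cv2
s=read_state(); print(s["eef_pos"],s["orientation"],s["contact_force"],s["finger_gap"])
for n in("side","top"):
    im=snapshot(n)[:,:,::-1]; cv2.imwrite(f"pics/{n}5f.png",im)
    im=im[130:280,220:420]
    cv2.imwrite(f"pics/{n}5.png",cv2.resize(im,None,fx=4,fy=4,interpolation=cv2.INTER_CUBIC))
```

```text
[ 0.62121654 -0.02443329  0.27600768] [ 1.33743018e-04  6.45411298e-01  7.63834946e-01 -6.43202014e-04] [ 0.51171859 -0.30090544 -1.51047274] 0.020820343139589415
```

View pics/side5.png

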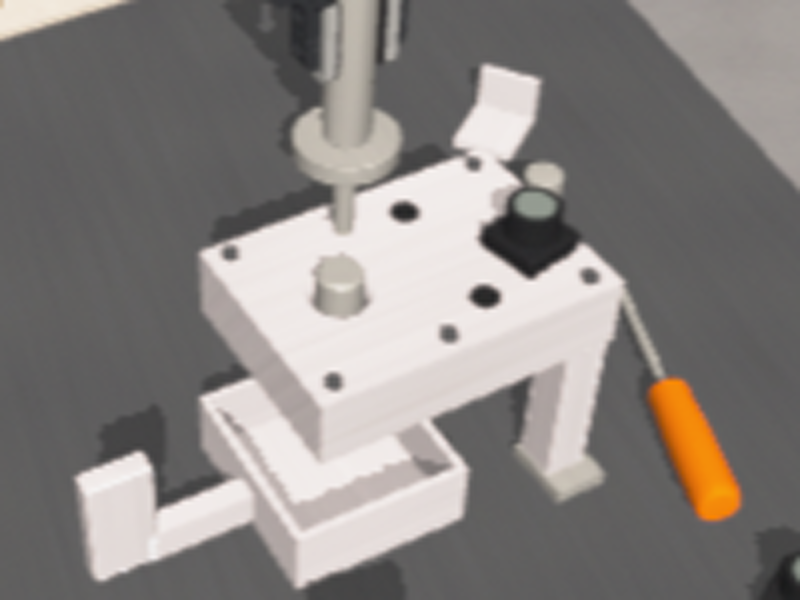

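View pics/top5.png

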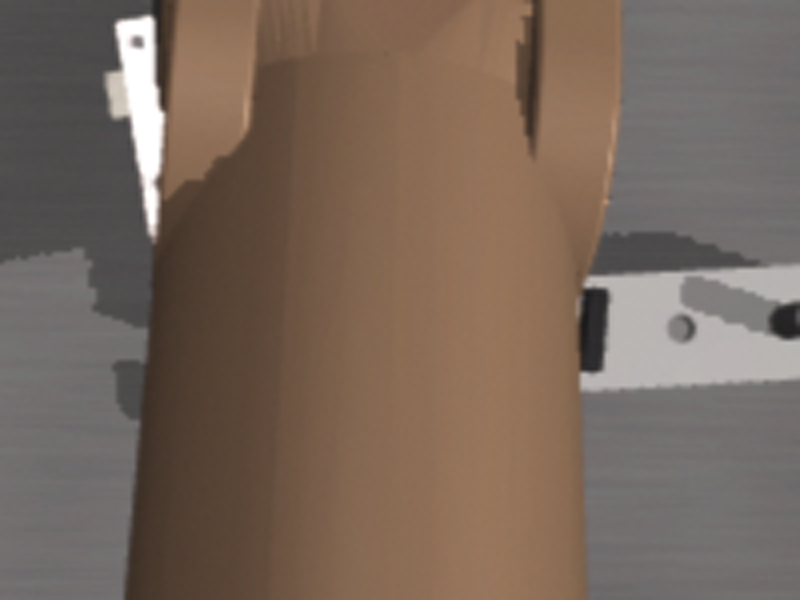

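The punch is upright with its tip at side crop about (343,231), above the pin top at (340,268). The arm hides the plate in the top view. Checking the tip against the hole.

Run:
```python
from h import *
f=lambda u,v,z:at("side",220+(u+.5)/4-.5,130+(v+.5)/4-.5,z).round(4)
print("tip",f(343,231,.184),"collar top",f(347,137,.239),"pin",f(340,269,.155))
```

```text
tip [ 0.622  -0.0265  0.184 ] collar top [ 0.6217 -0.0275  0.239 ] pin [ 0.6236 -0.0209  0.155 ]
```

arm_command --pt "0.04 0.18 0 0 0 0 0" --pt "0 0 -0.3 0 0 0 0" --pt "0 0 -0.4 0 0 0 0" --pt "0 0 -0.2 0 0 0 0" --pt "0 0 -0.2 0 0 0 0" --pt "0 0 -0.1 0 0 0 0" --pt "0 0 -0.1 0 0 0 0" --pt "0 0 -0.1 0 0 0 0"

```text
clock: 12.85
eef_pos: [0.6235, -0.018, 0.2424]
orientation: [0.001, 0.645, 0.764, 0.001]
contact_force: [-0.4, -0.1, 7.0]
finger_gap: 0.0206
```

Run:
```python
from plant import *
import cv2
s=read_state(); print(s["eef_pos"],s["orientation"],s["contact_force"],s["finger_gap"])
im=snapshot("side")[130:280,220:420,::-1]
cv2.imwrite("pics/side6.png",cv2.resize(im,None,fx=4,fy=4,interpolation=cv2.INTER_CUBIC))
```

```text
[ 0.623508   -0.01798699  0.24239219] [0.0009312  0.64463838 0.76448649 0.00094224] [-0.43409673 -0.05242203  7.02318027] 0.020584301179197947
```

View pics/side6.png

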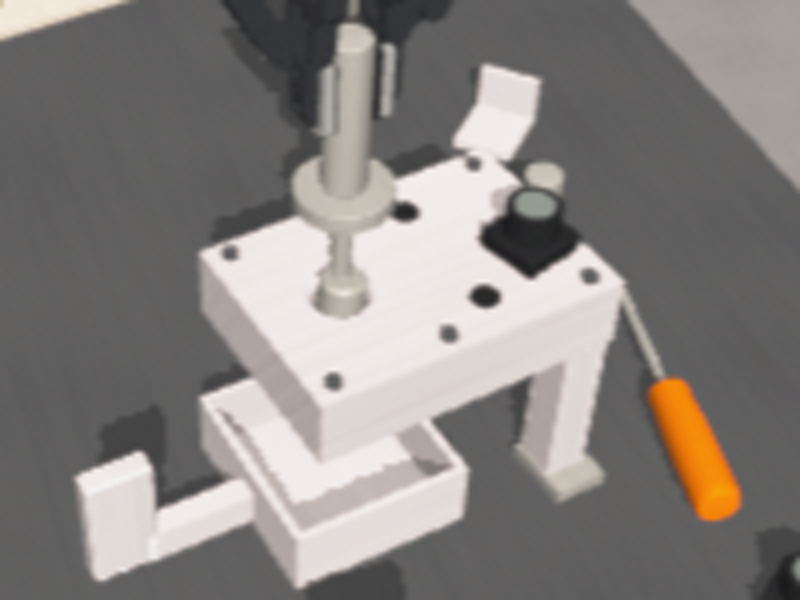

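The tip is centred on the pin (343,275) and pushing it in at about 7 N. I continue down.

arm_command --pt "0 -0.02 -0.2 0 0 0 0" --pt "0 -0.02 -0.2 0 0 0 0" --pt "0 -0.02 -0.2 0 0 0 0" --pt "0 -0.02 -0.2 0 0 0 0" --pt "0 -0.02 -0.2 0 0 0 0" --pt "0 0 -0.2 0 0 0 0" --pt "0 0 -0.2 0 0 0 0" --pt "0 0 -0.2 0 0 0 0" --pt "0 0 -0.2 0 0 0 0" --pt "0 0 0 0 0 0 0"

```text
clock: 13.73
eef_pos: [0.6218, -0.0206, 0.1948]
orientation: [-0.001, 0.645, 0.764, -0.001]
contact_force: [-1.0, 0.8, -2.4]
finger_gap: 0.0208
```

Run:
```python
from plant import *
import cv2
s=read_state(); print(s["eef_pos"],s["orientation"],s["contact_force"],s["finger_gap"])
im=snapshot("side")[130:280,220:420,::-1]
cv2.imwrite("pics/side7.png",cv2.resize(im,None,fx=4,fy=4,interpolation=cv2.INTER_CUBIC))
```

```text
[ 0.62178248 -0.02056546  0.19478598] [-7.42221544e-04  6.44664162e-01  7.64465092e-01 -8.30948887e-04] [-0.96431712  0.79081408 -2.36957181] 0.020788054864156986
```

View pics/side7.png

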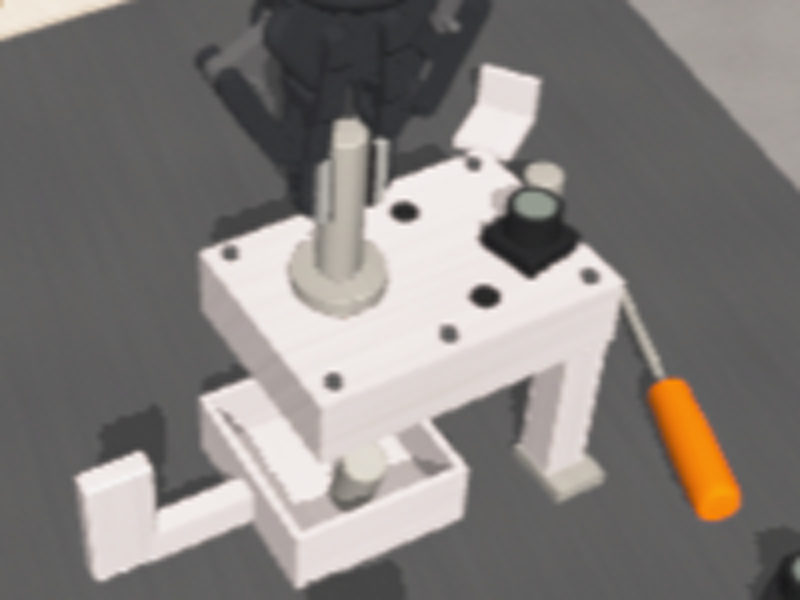

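The pin has dropped into the pan (crop about 360,470). The collar is still about 8 mm above the plate, so I lower the last bit to contact.

arm_command --pt "0 0 -0.15 0 0 0 0" --pt "0 0 -0.08 0 0 0 0" --pt "0 0 -0.04 0 0 0 0" --pt "0 0 0 0 0 0 0" --pt "0 0 0 0 0 0 0"

```text
clock: 14.2
eef_pos: [0.6226, -0.0205, 0.1896]
orientation: [0.0, 0.645, 0.764, 0.0]
contact_force: [0.3, 0.6, -2.1]
finger_gap: 0.0205
```

arm_command --pt "0 0 -0.05 0 0 0 0" --pt "0 0 -0.03 0 0 0 0" --pt "0 0 0 0 0 0 0" --pt "0 0 0 0 0 0 0"

```text
clock: 14.53
eef_pos: [0.6225, -0.0205, 0.1876]
orientation: [0.0, 0.645, 0.764, -0.0]
contact_force: [-0.5, -0.8, -1.9]
finger_gap: 0.0208
```

arm_command --pt "0 0 -0.05 0 0 0 0" --pt "0 0 0 0 0 0 0" --pt "0 0 0 0 0 0 0"

```text
clock: 14.78
eef_pos: [0.6228, -0.0205, 0.1869]
orientation: [0.0, 0.645, 0.764, 0.0]
contact_force: [-2.0, -0.7, 4.3]
finger_gap: 0.0207
```

Run:
```python
from plant import *
import cv2
s=read_state(); print(s["eef_pos"],s["contact_force"],s["wrist_torque"])
im=snapshot("side")[130:280,220:420,::-1]
cv2.imwrite("pics/side8.png",cv2.resize(im,None,fx=4,fy=4,interpolation=cv2.INTER_CUBIC))
```

```text
[ 0.62282499 -0.02047808  0.18689992] [-2.04141979 -0.72915606  4.25052488] [-0.00945207  0.4456434  -0.00596093]
```

View pics/side8.png

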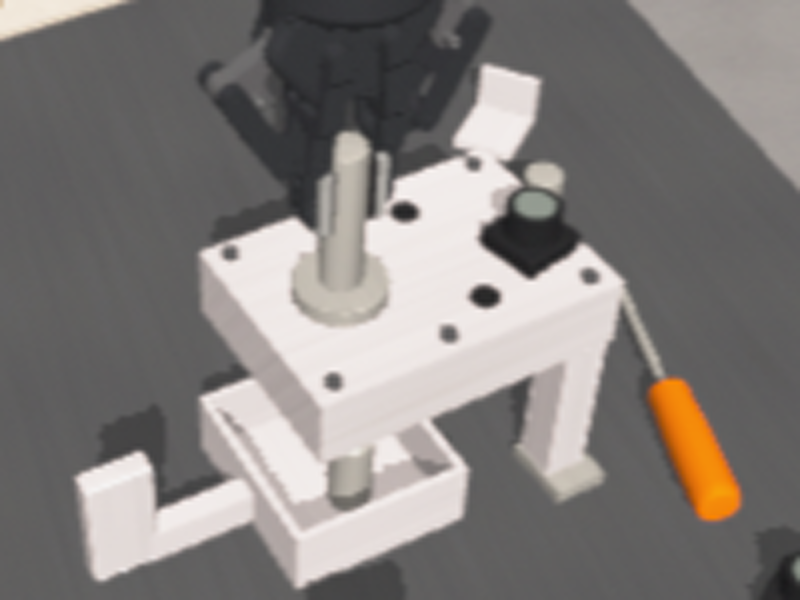

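The collar is seated (the vertical force rose by about 6 N) and the pin stands in the pan. Releasing and going up.

arm_command --pt "0 0 0 0 0 0 1" --pt "0 0 0 0 0 0 1" --pt "0 0 0 0 0 0 1" --pt "0 0 0 0 0 0 1" --pt "0 0 0 0 0 0 1" --pt "0 0 0 0 0 0 1" --pt "0 0 0 0 0 0 1" --pt "0 0 0 0 0 0 1"

```text
clock: 15.5
eef_pos: [0.6225, -0.0204, 0.1863]
orientation: [-0.0, 0.645, 0.764, -0.0]
contact_force: [-0.1, 0.8, 0.4]
finger_gap: 0.0854
```

arm_command --pt "0 0 0.3 0 0 0 1" --pt "0 0 0.6 0 0 0 1" --pt "0 0 0.8 0 0 0 1" --pt "0 0 0.8 0 0 0 1" --pt "0 0 0.8 0 0 0 1" --pt "0 0 0.8 0 0 0 1" --pt "0 0 0.6 0 0 0 1" --pt "0 0 0 0 0 0 1" --pt "0 0 0 0 0 0 1"

```text
clock: 16.25
eef_pos: [0.623, -0.0205, 0.3049]
orientation: [0.001, 0.645, 0.764, 0.001]
contact_force: [-1.4, 0.0, -0.3]
finger_gap: 0.0849
```

Run:
```python
from plant import *
import cv2
s=read_state(); print(s["eef_pos"],s["contact_force"],s["finger_gap"],s["clock"])
im=snapshot("side")[130:280,220:420,::-1]
cv2.imwrite("pics/side9.png",cv2.resize(im,None,fx=4,fy=4,interpolation=cv2.INTER_CUBIC))
```

```text
[ 0.62295974 -0.02054333  0.30489774] [-1.38394127  0.03570971 -0.30506068] 0.08494529534302545 16.25
```

View pics/side9.png

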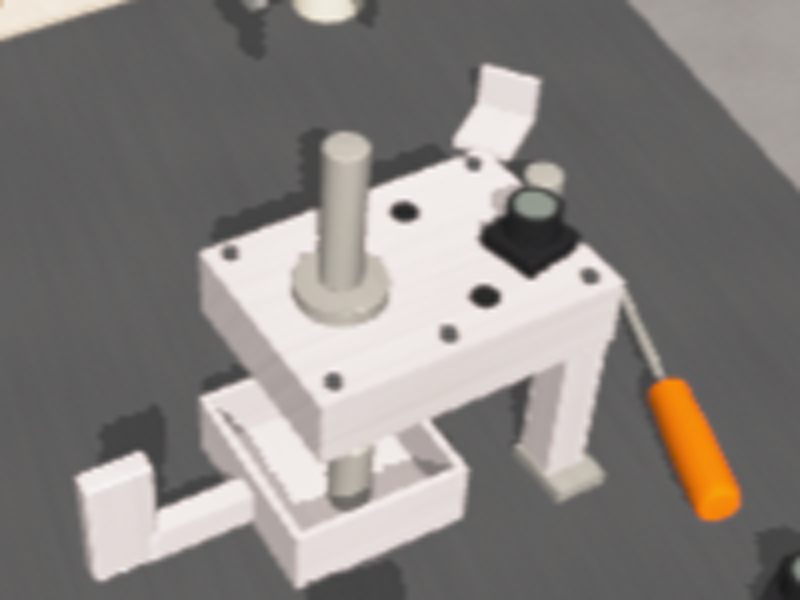

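The punch stands upright with its collar flat on the plate (341,282), and the pin stands in the pan (base about 350,492). One numeric check, then hand in.

Run:
```python
from h import *
import plant
f=lambda u,v,z:at("side",220+(u+.5)/4-.5,130+(v+.5)/4-.5,z).round(4)
print("collar",f(341,282,.15),"handle top",f(346,146,.23),"pin base",f(350,492,.004))
print(plant.close_job())
```

```text
collar [ 0.6229 -0.0246  0.15  ] handle top [ 0.6234 -0.0225  0.23  ] pin base [ 0.6287 -0.0357  0.004 ]
the job is handed in; nothing more can be done
None
```

I finished every step and handed the job in at about 16 s of the 62 s allowed. No verdict is reported.

**What I did:** I slid the tray by its grip until the pan was under the hole, and let go. I then took the collared punch from the stand and pushed the pin out with it at about 7 N. I set the collar on the plate, released the punch and moved the gripper up clear of it. The gripper was never near the pin.

**Last checks**, from the side camera, with the hole at about (0.622, -0.0215):
- **Tray:** its centre measured about (0.621, -0.025) just before I let go, roughly 4 mm from the hole. It looked unmoved in every later picture.
- **Punch:** the collar is about 3 mm from the hole's centre and flat on the plate. The handle looks upright.
- **Pin:** it is standing upright in the pan, with its base roughly 15 mm from the pan's centre. That base pixel was read by eye.
- **Robot:** the gripper is open and about 12 cm above where it let go of the punch. The force reading was about 1.4 N, close to the no-load noise.

No final check failed. I could not confirm the end state from the top camera, because the arm was hiding the plate when I last looked through it, before the push.

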